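# Release the eccentric cam and push the sample carriage up to the reader

## Task

Bring the sample pot up to the window of the small reader. The eccentric cam keeps its carriage back, so first push the cam's lever round, by the upright black post at its end, until the cam's low point faces the carriage's roller (the lever then points along the index line, straight away from the roller); only then push the carriage forward by its upright tab, fully home to its stop, with the pot still standing in its nest and the cam still at its low point. It is all done by pushing with the fingertips: lift nothing, do not touch the pot, and leave the spare pot, the padlock and the pen where they are.

Things in the scene. Friction and masses are not known exactly. Their poses are not given: they have to be found in the camera images.
- fixture: Fixture fixed to the worktop: steel base plate 240 x 170 mm, top at z = 12 mm, with carriage, cam and reader. Origin on the worktop; x: the way the carriage is pushed forward (plate from x = -75 to 165 mm), y: left (+-85), z: up. Reader: grey block, 50 x 76 mm, window face at x = 110, middle at y = 45, top at z = 105 mm. Its place and yaw vary.
- cam_pivot (a point): Vertical pivot of the cam, at x = 40, y = -40, z = 27 mm in the fixture's frame. The cam is a steel disc of radius 30 mm, its centre 18 mm off the pivot. A dark lever (14 mm wide, top at z = 42 mm) runs from the pivot over the disc's centre and past its edge: the high point is under the lever, the low point opposite. A dark index line on the plate ahead shows where the lever points at low.
- cam_post (a point): Upright black round post at the end of the cam's lever, 20 mm in diameter, 75 mm from the pivot; this point is on its axis at z = 65 mm, the post runs from z = 42 to 88 mm above the worktop. Pushed sideways round the pivot with about 4 N; friction holds the cam where it is left.
- cam (a joint): Cam angle, rad. 0: low point at the roller, lever along the fixture's +x. Positive: lever turned clockwise seen from above (at 1.57 it points along the fixture's -y, beyond that to the rear). Starts between 1.5 and 2.3; turn the lever counter-clockwise to 0. It can be pushed past 0 (range -0.9 to 2.6, no stop or detent at 0).
- carriage (a joint): Travel of the carriage along the fixture's +x, m: 0 at the start (rear stop), 0.036 fully home (hard stop). Friction about 3 N plus 15 N per m/s; it stays where it is left. With the cam off its low point the roller runs against the disc and the carriage cannot go home.
- push_tab (a point): Middle of the rear face of the carriage's upright tab, a plate 56 mm wide, 8 mm thick, from z = 33 to 99 mm above the worktop; this point is at z = 70 mm and moves with the carriage. Push it along the fixture's +x. It is 79 mm behind the pot's centre. The roller (radius 8 mm, top at z = 36 mm) is on an arm 85 mm to the right of the carriage's middle line.
- nest (a point): Centre of the pot's nest on the carriage, at its floor (z = 33 mm above the worktop): a white ring of 58 mm outer diameter, 12 mm high; it moves with the carriage.
- pot_mid (a point): The same pot's centre, half-way up; its top is at z = 99 mm above the worktop.
- spare_pot: Bystander: another sample pot with screw lid, 50 mm in diameter, 66 mm high, standing on the worktop to the left of the fixture; origin at the centre of its underside.
- padlock: Bystander: padlock lying flat on the worktop to the right of the fixture, 76 x 38 x 20 mm; origin on its underside in the middle.
- pen: Bystander: ball pen lying on the worktop on the robot's side of the fixture, 142 mm long, 12 mm thick; origin on its underside in the middle, its length along its own y.
- pot: The sample pot standing in the nest: round, with a screw lid, 50 mm in diameter, 66 mm high; origin at the centre of its underside. Not to be touched.

How it is judged:
By the outcome, as a careful person would: the job done as asked, in the order asked, and still so for the second after the job is handed in, with the robot touching nothing.
It also fails if it takes over 53 s, if anything falls off the work surface, if the arm or the gripper's body presses on something with over 40 N, if the wrist force passes 120 N, or if a joint passes its speed limit or range.

## Robot

A 7-joint arm with a two-finger parallel gripper is mounted at the origin on a cart in front of the work surface, level with it; the furniture and walls round the work are solid. World frame = base frame: x ahead of the robot, y to its left, z up, the work surface at z = 0. Lengths are in m, angles in rad, forces in N, time in s.
With the tool pointing down it reaches from about 0.425 to 0.925 m from the base axis. Payload 6.8 kg.
Tool frame: the origin (TCP) lies midway between the tips of the shut fingers; the grasp point (between the pads) lies 19 mm behind it; z points along the fingers, x is the direction in which the jaws open and shut, and the axes are right-handed (so a half turn about z gives the same grasp; the last joint's range is limited). The gripper opens to 85 mm and grips with 20 to 120 N. Pads are 22 mm wide; open, the fingers measure 114 mm over their backs; the gripper's body (76 mm by 85 mm) begins 54 mm behind the grasp point. The pads swing forward as they close: fully open they stand 13 mm farther back than shut.
Start: joints at [1.04, 0.477, 0.022, 1.555, -0.011, 1.109, -0.083], TCP at [0.277, -0.616, 0.198] pointing down, gripper open.
Joint ranges: [-2.96, 2.96], [-0.34, 2.1], [-1.41, 1.46], [0.24, 2.44], [-1.37, 4.51], [0.17, 1.92], [-2.96, 2.96]. Speed limits (rad/s): [2.39, 2.39, 3.14, 3.14, 3.14, 3.14, 3.14].

## Interface

Orientations are given as a unit quaternion [w, x, y, z].
In Python, from station import bot gives the robot as it stands.
- The arm moves only by the tool step_arm, never from a script. Its argument "increments" is a list of rows, each a list of 7 numbers: the shift along the tool's x, y, z in cm, then the turn, a rotation vector about the tool's x, y, z in degrees, then the closure, from 0 (fully open) to 1 (shut). A call has 1 to 20 rows; each row shifts and turns the commanded pose from where the row before left it, along the tool's axes as they then stand; what a row does not reach is not made up. A row lasts 1/10 s, in which the tool goes at most 50 mm and 8.59 degrees, less where a joint would pass 70% of its speed; a pose out of reach is approached as far as the arm can. A call is refused whole if a number of a shift passes 5 or a number of a turn 8.59, either way. A call with a gripper value outside its range is refused whole. The fingers move at their own pace and stop on an object; "squeeze" is the grip in N (left out, the last holds). Time passes only in rows, so rows that do not move let the fingers close. It gives the time, the measured TCP pose, the force and the opening at its end, in the units of the state.
- bot.get_obs(): the state, without advancing time (a new reading comes with each control period).
- bot.read_camera(name): name is "scene" or "top" or "wrist"; returns a dict with "pixels" (384x512x3 uint8, red, green, blue), "vertical_fov" (degrees; the focal length in pixels is half the picture's height over the tangent of half this angle, whatever the lens; pixels are square), "cx", "cy" (the principal point, pixels), "camera_from_world" (4x4, takes a point from world to camera coordinates). Camera axes: x right, y down, z forward; pixel columns grow to the right and rows downward; lengths in m; the calibration is good to about 2 mm. A picture is of the moment at which its call begins. There is no depth.
- bot.hand_in(): hands the job in, once; it reports no verdict.
Trained networks look in a picture, given as the dict that the camera call returned (one of the last four; its "shot" number tells which), for a name from the list of things; names that differ only in an ending like _2 or _b are one class to them, and where a whole thing is asked for, a point or a joint stands for the part that bears it (a point fixed in the world has none). Each returns a list of dicts, best first, with "score" (0 to 1); they miss things now and then, are a little off and sometimes report something else, mostly with a low value. They report only what shows in the picture. A call takes as long as a camera call.
- bot.find_in(picture, query): "point" ([column, row] in pixels, amid what is visible of it).
- bot.cut_out(picture, query): "pixels" (384x512 bool, what is visible of it) and "point" ([column, row] in pixels, amid what is visible of it).
- bot.pinpoint(picture, query): "point" ([column, row] in pixels: a listed point, or the origin of a listed thing).
The state is a dict: "t": time; "q": joint angles; "joint_vel": joint speeds; "joint_torque": joint torques, N m; "eef_pos": TCP position; "tool_rot": TCP orientation; "contact_force": force on the tool from outside, world axes, zero at the start; "torque": the same for the moment, N m; "gripper_width": opening from 0.0 (shut) to 1.0 (fully open).
Only numpy, scipy, OpenCV 4.12 (cv2) and the standard library are available. Lean on these libraries where they do the work, as an engineer would, in place of code of your own. Each camera call takes 0.05 s, during which the arm holds its last target.

## Working session

There is one attempt and no reset: what is moved stays moved. The work goes in short steps, Python scripts to look and compute and a tool call to move; the robot and the scene stay as the last step left them, time stands still between calls to the robot, and variables do not carry over. Pictures are saved under pics/ and viewed, and the job is handed in when it is done.

Besides the shell and the picture viewer there is one more tool, called as name(argument=value, ...) on one line, values as JSON. step_arm: Moves the arm, as the interface text tells. Its arguments: {"type":"object","properties":{"increments":{"type":"array"},"squeeze":{"type":"number"}},"required":["increments"]}

```bash
mkdir -p pics; cat > h.py <<'E'
import numpy as np, cv2
from station import bot
def shoot(name,tag):
    p=bot.read_camera(name); cv2.imwrite(f'pics/{tag}.png',p['pixels'][:,:,::-1]); return p
def K(p):
    f=p['pixels'].shape[0]/2/np.tan(np.radians(p['vertical_fov'])/2); return f
def ray(p,uv):
    f=K(p); T=np.array(p['camera_from_world']); R=T[:3,:3]; c=-R.T@T[:3,3]
    d=R.T@np.array([(uv[0]-p['cx'])/f,(uv[1]-p['cy'])/f,1]); return c,d
def at_z(p,uv,z):
    c,d=ray(p,uv); return c+d*(z-c[2])/d[2]
def proj(p,X):
    T=np.array(p['camera_from_world']); x=T[:3,:3]@np.array(X)+T[:3,3]; f=K(p)
    return np.array([p['cx']+f*x[0]/x[2],p['cy']+f*x[1]/x[2]])
E
python3 - <<'E'
from h import *
Z=dict(fixture=0,cam_pivot=.027,cam_post=.065,push_tab=.07,nest=.033,pot_mid=.066,spare_pot=0,padlock=0,pen=0)
for n in ['top','scene']:
    p=shoot(n,n+'0'); print(n)
    for q,z in Z.items():
        r=bot.pinpoint(p,q)
        for d in r[:2]: print(q,round(d['score'],2),np.round(d['point']),at_z(p,d['point'],z).round(4))
o=bot.get_obs(); print(o)
E
```

```text
top
fixture 0.94 [290. 208.] [0.4763 0.017  0.    ]
cam_pivot 0.86 [299. 186.] [ 0.5263 -0.001   0.027 ]
cam_post 0.91 [341. 191.] [ 0.5147 -0.0929  0.065 ]
cam_post 0.16 [266. 192.] [0.5096 0.0756 0.065 ]
push_tab 0.8 [271. 223.] [0.4393 0.0617 0.07  ]
nest 0.97 [270. 188.] [0.5198 0.0659 0.033 ]
pot_mid 0.71 [267. 191.] [0.5102 0.0728 0.066 ]
spare_pot 0.65 [216. 206.] [0.4785 0.1902 0.    ]
spare_pot 0.17 [268. 225.] [0.4353 0.0685 0.    ]
padlock 0.55 [359. 181.] [ 0.5455 -0.1461  0.    ]
pen 0.53 [300. 259.] [ 0.3583 -0.0086  0.    ]
scene
fixture 0.96 [243. 247.] [0.478  0.0189 0.    ]
cam_pivot 0.84 [271. 234.] [ 0.525  -0.0104  0.027 ]
cam_pivot 0.6 [296. 240.] [ 0.5521 -0.051   0.027 ]
cam_post 0.56 [291. 239.] [ 0.5181 -0.0781  0.065 ]
cam_post 0.18 [325. 276.] [ 0.503  -0.1809  0.065 ]
push_tab 0.9 [213. 214.] [0.4409 0.0609 0.07  ]
nest 0.8 [240. 214.] [0.5102 0.0744 0.033 ]
pot_mid 0.55 [240. 199.] [0.5133 0.0772 0.066 ]
spare_pot 0.75 [200. 209.] [0.4731 0.1822 0.    ]
padlock 0.96 [325. 274.] [ 0.5542 -0.1322  0.    ]
pen 0.57 [197. 282.] [ 0.3596 -0.0123  0.    ]
{'t': 1.0, 'q': array([ 1.03988369,  0.4770071 ,  0.02240141,  1.55537591, -0.01148134,
        1.10933272, -0.08306279]), 'joint_vel': array([ 0.00065656, -0.00060595,  0.00093428,  0.00050073, -0.00139381,
        0.00216817, -0.00074286]), 'joint_torque': array([-1.81964338e-04, -5.96345794e+01,  1.60647780e+00, -2.81553090e+01,
        1.25101642e-02,  1.70904419e-03, -2.75510047e-05]), 'eef_pos': array([ 0.27697909, -0.61557553,  0.19781336]), 'tool_rot': array([ 3.03987989e-06,  8.39746500e-01, -5.42978651e-01,  1.52737327e-06]), 'contact_force': array([-0.40364025, -0.36893656,  0.51787796]), 'torque': array([ 0.02758295, -0.01367298,  0.02154318]), 'gripper_width': 1.0017916389803903}
```

```bash
ls pics
```

```text
scene0.png
top0.png
```

```bash
python3 -c "
import cv2
a=cv2.imread('pics/top0.png');cv2.imwrite('pics/top0z.png',cv2.resize(a[110:290,180:400],None,fx=3.6,fy=3.3,interpolation=2))
a=cv2.imread('pics/scene0.png');cv2.imwrite('pics/scene0z.png',cv2.resize(a[120:320,150:380],None,fx=3,fy=3,interpolation=2))"
```

```text
(no output)
```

View pics/top0z.png

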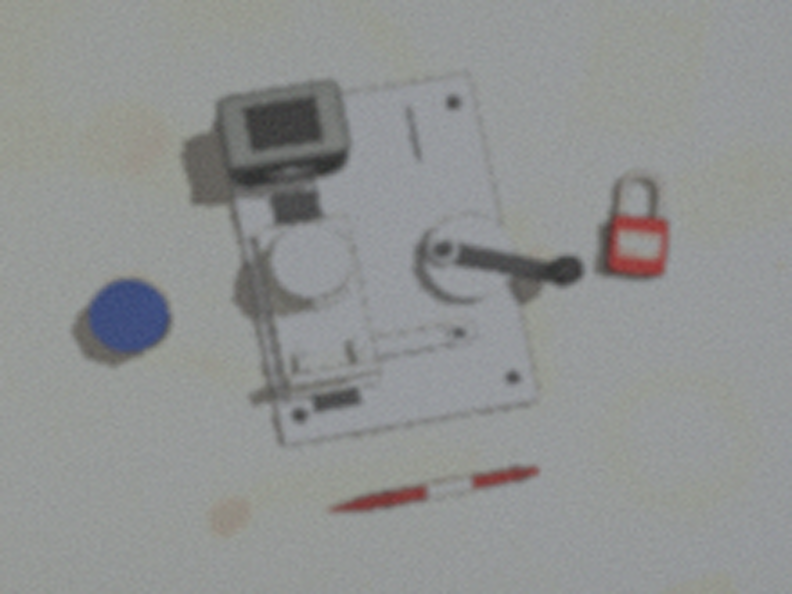

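View pics/scene0z.png

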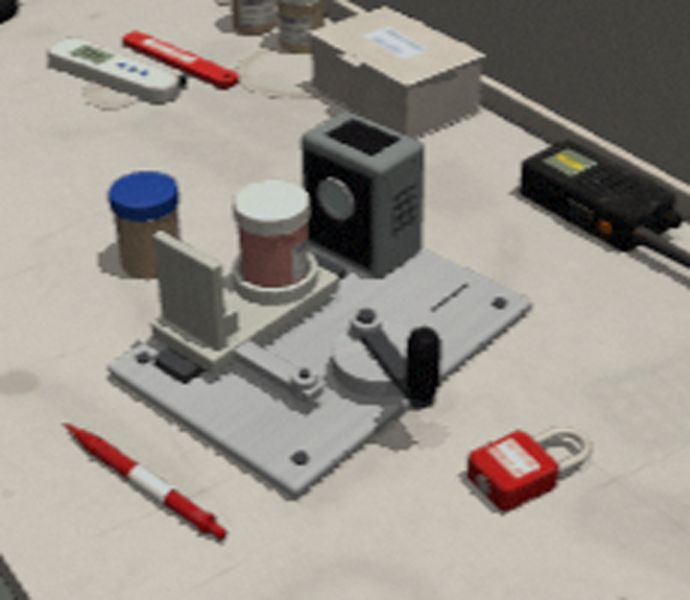

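View pics/scene0.png

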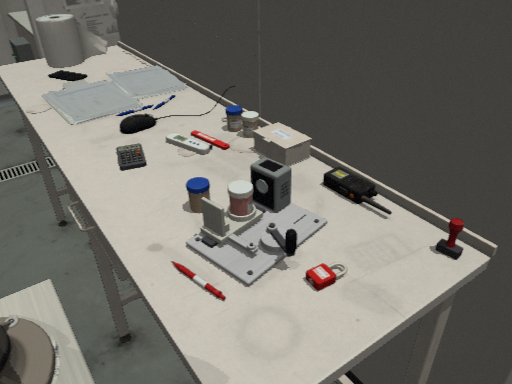

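```bash
python3 - <<'E'
from h import *
from scipy.optimize import least_squares
P=bot.read_camera('top'); S=bot.read_camera('scene')
g=[]
def add(p,q,X):
    r=bot.pinpoint(p,q)
    if r: g.append((p,r[0]['point'],X,q))
for p in (P,S):
    add(p,'fixture',(0,0,0)); add(p,'cam_pivot',(.04,-.04,.027))
def zt(u,v): return (180+u/3.6,110+v/3.3)
def zs(u,v): return (150+u/3,120+v/3)
for uv,X in [((282,443),(-.075,.085,.012)),((538,400),(-.075,-.085,.012)),((467,70),(.165,-.085,.012))]: g.append((P,zt(*uv),X,'ct'))
for uv,X in [((110,372),(-.075,.085,.012)),((295,490),(-.075,-.085,.012)),((530,300),(.165,-.085,.012))]: g.append((S,zs(*uv),X,'cs'))
def W(v,X):
    c,s=np.cos(v[2]),np.sin(v[2]); return np.array([v[0]+c*X[0]-s*X[1],v[1]+s*X[0]+c*X[1],X[2]])
def res(v): return np.concatenate([proj(p,W(v,X))-uv for p,uv,X,_ in g])
s=least_squares(res,[.477,.018,.2],loss='soft_l1')
print(s.x, np.degrees(s.x[2])); 
for k,r in zip(g,res(s.x).reshape(-1,2)): print(k[3],r.round(1))
v=s.x
pv=W(v,(.04,-.04,.027)); print('pivot',pv)
for p in (P,S):
    r=bot.pinpoint(p,'cam_post'); print(r)
    m=bot.cut_out(p,'cam_post'); print([ (round(d['score'],2),d['point'],d['pixels'].sum()) for d in m])
# post angle via fit on both views
def rp(a):
    X=(.04+.075*np.cos(a[0]),-.04-.075*np.sin(a[0]),.065)
    return np.concatenate([proj(P,W(v,X))-bp, proj(S,W(v,X))-sp])
bp=bot.pinpoint(P,'cam_post')[0]['point']
sp=np.array([150+423/3,120+367/3])
b=least_squares(rp,[1.7]);print(b.x,rp(b.x), 'post',W(v,(.04+.075*np.cos(b.x[0]),-.04-.075*np.sin(b.x[0]),.065)))
for n,X in dict(post0=(.115,-.04,.065),tab=(-.079,.045,.07)).items(): print(n,W(v,X))
for p in (P,S):
    d=bot.pinpoint(p,'push_tab')[0]; w=at_z(p,d['point'],.07)-np.array([v[0],v[1],0]); c,s_=np.cos(v[2]),np.sin(v[2]); print('tab in fix',c*w[0]+s_*w[1],-s_*w[0]+c*w[1])
    d=bot.pinpoint(p,'nest')[0]; w=at_z(p,d['point'],.033)-np.array([v[0],v[1],0]); print('nest in fix',c*w[0]+s_*w[1],-s_*w[0]+c*w[1])
np.save('v.npy',v)
E
```

```text
[0.4797885  0.02368984 0.22044684] 12.630673556898216
fixture [19.9 16.3]
cam_pivot [ 2.8 -0.5]
fixture [ 1.5 -5.6]
cam_pivot [1.3 2.9]
ct [-0.4  1.3]
ct [0.2 0. ]
ct [-0.6  0. ]
cs [-2.5 -3.2]
cs [-0.6 -1. ]
cs [ 0.1 -1.5]
pivot [ 0.52756712 -0.00659553  0.027     ]
[{'point': [337.5, 192.2], 'score': 0.89}]
[(0.94, [315.3, 187.1], np.int64(667))]
[{'point': [293.0, 243.0], 'score': 0.83}]
[(0.69, [280.4, 239.9], np.int64(874))]
[1.97549466] [-1.80815827 -0.57714456 -0.87405562 -2.13880652] post [ 0.51382631 -0.08032606  0.065     ]
post0 [0.6007521  0.00980439 0.065     ]
tab [0.39286035 0.05032624 0.07      ]
tab in fix -0.03472923756481304 0.047501019832025544
nest in fix 0.04296767989019155 0.03538850627737194
tab in fix -0.03216445745498784 0.051474644355761004
nest in fix -0.003005830174989007 0.07902387323350181
```

step_arm(increments=[[-2,-2,0,0,0,0,1],[-2,-2,0,0,0,0,1],[-2,-2,0,0,0,0,1],[-2,-2,0,0,0,0,1],[-2,-2,0,0,0,0,1],[-2,-2,0,0,0,0,1],[-2,-2,0,0,0,0,1],[-2,-2,0,0,0,0,1],[-2,-2,0,0,0,0,1],[-2,-2,0,0,0,0,1],[-2,-2,0,0,0,0,1],[-2,-2,0,0,0,0,1],[-2,-2,0,0,0,0,1],[-2,-2,0,0,0,0,1],[-2,-2,0,0,0,0,1],[-2,-2,0,0,0,0,1],[-2,-2,0,0,0,0,1],[-2,-2,0,0,0,0,1],[-2,-2,0,0,0,0,1],[-2,-2,0,0,0,0,1]], squeeze=40)

```text
t: 3.75
eef_pos: [0.478, -0.0856, 0.1981]
tool_rot: [-0.0, 0.84, -0.543, 0.0]
contact_force: [-0.2, 0.2, 0.2]
gripper_width: -0.004
```

step_arm(increments=[[0,0,0,0,0,4.3,1],[0,0,0,0,0,4.3,1],[0,0,0,0,0,4.3,1],[0,0,0,0,0,4.3,1],[0,0,0,0,0,4.3,1],[0,0,0,0,0,4.3,1],[0,0,0,0,0,4.3,1],[0,0,0,0,0,4.3,1],[0,0,0,0,0,0,1],[0,0,0,0,0,0,1]])

```text
t: 4.75
eef_pos: [0.4777, -0.0867, 0.1979]
tool_rot: [0.0, -0.642, 0.766, -0.0]
contact_force: [-0.4, 0.2, -0.3]
gripper_width: 0.001
```

```bash
cat >> h.py <<'E'
v0=np.load('v.npy')
def W(v,X):
    c,s=np.cos(v[2]),np.sin(v[2]); return np.array([v[0]+c*X[0]-s*X[1],v[1]+s*X[0]+c*X[1],X[2]])
E
python3 - <<'E'
from h import *
o=bot.get_obs(); print(o['t'],o['eef_pos'],o['tool_rot'],o['q'],o['gripper_width'],o['contact_force'])
p=shoot('wrist','w1')
for q in ['fixture','cam_pivot','cam_post','push_tab','nest','padlock']:
    for d in bot.pinpoint(p,q)[:2]: print(q,d)
for n,X in dict(piv=(.04,-.04,.027),rl=(-.075,.085,.012),rr=(-.075,-.085,.012),fr=(.165,-.085,.012)).items(): print(n,proj(p,W(v0,X)))
p=shoot('scene','s1')
E
```

```text
4.75 [ 0.47769528 -0.08665421  0.19792305] [ 6.04450082e-05 -6.42386189e-01  7.66381084e-01 -1.17873694e-04] [ 0.2606423   0.17716552 -0.23491993  1.98329273  0.04932584  0.98621646
 -1.74433395] 0.0009246834536607489 [-0.43776515  0.16585346 -0.33391615]
fixture {'point': [155.5, 175.8], 'score': 0.84}
cam_pivot {'point': [203.3, 264.1], 'score': 0.68}
cam_pivot {'point': [240.2, 138.6], 'score': 0.67}
cam_post {'point': [235.0, 136.4], 'score': 0.59}
push_tab {'point': [110.8, 237.1], 'score': 0.78}
nest {'point': [238.2, 136.1], 'score': 0.4}
padlock {'point': [284.8, 85.1], 'score': 0.84}
piv [163.13739664 133.6077432 ]
rl [115.77188604 263.11272666]
rr [246.96107076 211.01142966]
fr [150.52502079  -7.24093175]
```

View pics/w1.png

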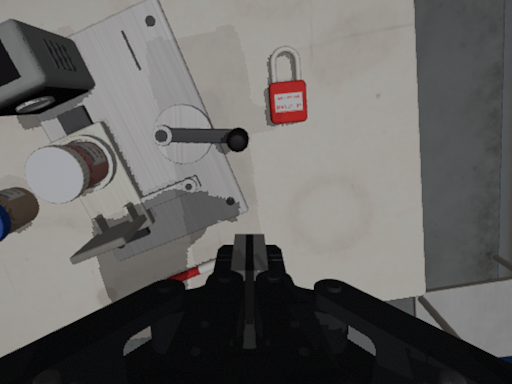

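View pics/s1.png

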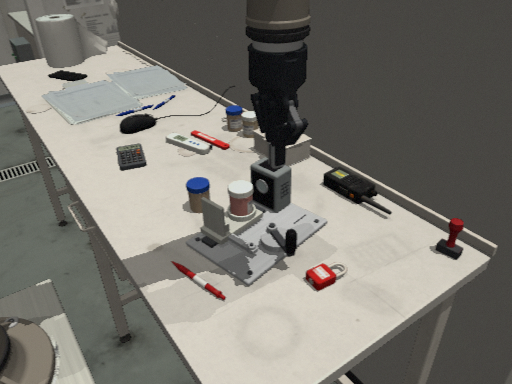

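```bash
cat >> h.py <<'E'
def F(v,X):
    c,s=np.cos(v[2]),np.sin(v[2]); d=np.array(X)-[v[0],v[1],0]; return np.array([c*d[0]+s*d[1],-s*d[0]+c*d[1],d[2]])
E
python3 - <<'E'
from h import *
p=shoot('wrist','w2')
im=p['pixels'][:,:,::-1]; cv2.imwrite('pics/w2z.png',cv2.resize(im[0:270,20:290],None,fx=2.2,fy=2.2,interpolation=2))
T=np.array(p['camera_from_world']); c=-T[:3,:3].T@T[:3,3]; print('cam',c)
for n,uv,z in [('postTop',(237,139),.088),('l1',(122,32),.012),('l2',(140,68),.012),('rr',(247,212),.012),('piv',(163,135),.042)]: print(n,F(v0,at_z(p,uv,z)).round(4))
E
```

```text
cam [ 0.54386526 -0.09909714  0.37310082]
postTop [ 0.0109 -0.1125  0.088 ]
l1 [ 0.145  -0.0434  0.012 ]
l2 [ 0.1084 -0.0441  0.012 ]
rr [-0.0761 -0.0845  0.012 ]
piv [ 0.0387 -0.0435  0.042 ]
```

View pics/w2z.png

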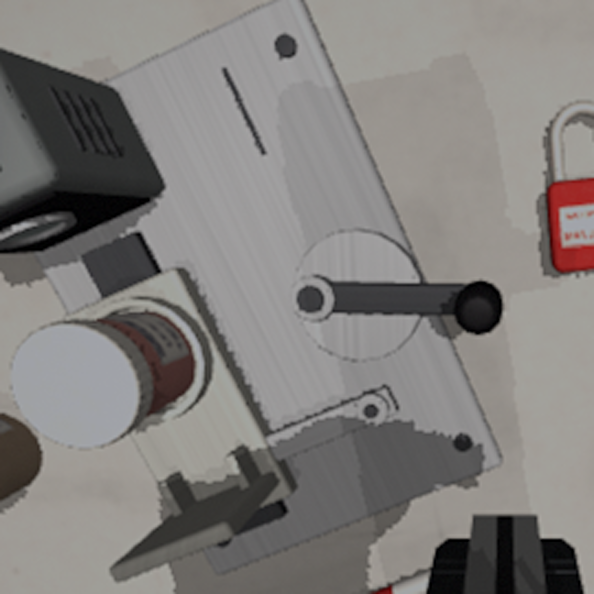

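```bash
cat > fit.py <<'E'
from h import *
from scipy.optimize import least_squares
P=bot.read_camera('top'); S=bot.read_camera('scene'); p=bot.read_camera('wrist')
zt=lambda u,v:(180+u/3.6,110+v/3.3)
zs=lambda u,v:(150+u/3,120+v/3)
zw=lambda u,v:(20+u/2.2,v/2.2)
PL=dict(rl=(-.075,.085,.012),rr=(-.075,-.085,.012),fr=(.165,-.085,.012),pv=(.04,-.04,.045))
g=[(P,zt(282,443),'rl'),(P,zt(538,400),'rr'),(P,zt(467,70),'fr'),(P,zt(444,248),'pv'),
(S,zs(110,372),'rl'),(S,zs(295,490),'rr'),(S,zs(530,300),'fr'),(S,zs(367,315),'pv'),
(p,zw(499,463),'rr'),(p,zw(311,299),'pv')]
L=[(P,zt(408,105)),(P,zt(420,160)),(S,zs(432,310)),(S,zs(467,285)),(p,zw(225,68)),(p,zw(265,153))]
def edge(v,q,uv,y): return (F(v,at_z(q,uv,.012))[1]-y)
sc={id(P):400,id(S):500,id(p):800}
def res(x):
    v=x[:3]; a=x[3]
    pt=W(v,(.04+.075*np.cos(a),-.04-.075*np.sin(a),.088))
    r=[proj(q,W(v,PL[n]))-uv for q,uv,n in g]
    r+=[proj(P,pt)-zt(571,266),proj(p,pt)-zw(478,306),proj(S,pt)-zs(425,331)]
    e=[sc[id(q)]*edge(v,q,uv,-.04) for q,uv in L]+[800*edge(v,p,zw(303,0),-.085)]
    return np.concatenate(r+[e])
s=least_squares(res,[*v0,1.97],loss='soft_l1')
v=s.x[:3];print(s.x,np.degrees(v[2])); r=res(s.x); n=len(g)+3
print(r[:2*n].reshape(-1,2).round(1).tolist()); print(r[2*n:].round(1))
np.save('v.npy',v); a=s.x[3]
pv=W(v,(.04,-.04,.0)); print('pivot',pv)
th=v[2]+np.pi/2-a; d=np.array([np.cos(th),np.sin(th)]);u=np.array([d[1],-d[0]])
post=pv[:2]+.075*u; print('post',post,'d yaw',np.degrees(th),'tool x yaw want',np.degrees(th)-90)
o=bot.get_obs(); q=o['tool_rot']; tx=np.degrees(np.arctan2(2*q[1]*q[2],q[1]**2-q[2]**2)); print('tool x yaw',tx)
e=o['eef_pos'][:2]-post; print('tool rel post: along u',e@u,'along d',e@d)
w=post-o['eef_pos'][:2]; t=np.radians(tx); print('post in tool x,y',w@[np.cos(t),np.sin(t)],w@[np.sin(t),-np.cos(t)])
E
python3 fit.py
```

```text
[0.48051098 0.02144023 0.20976131 1.95597503] 12.018437537768452
[[0.1, 0.7], [0.9, 0.2], [1.2, -0.0], [0.0, 0.1], [-1.6, -3.1], [-0.2, -0.4], [1.6, -0.5], [-0.3, 1.2], [1.7, 0.5], [-0.3, -1.4], [-0.0, -0.2], [-0.8, 0.2], [0.3, 0.1]]
[ 0.3  0.1 -0.  -0.3 -0.2 -0.3  0.1]
pivot [ 0.52796327 -0.00935394  0.        ]
post [ 0.51487433 -0.08320298] d yaw -10.05067663955989 tool x yaw want -100.0506766395599
tool x yaw -100.1723605711684
tool rel post: along u 0.009905953946804352 along d -0.0360850214585695
post in tool x,y -0.009982568385418297 -0.03606390197541133
```

step_arm(increments=[[-0.5,0,2,0,0,0,1],[-0.5,0,2,0,0,0,1],[0,0,2,0,0,0,1],[0,0,2,0,0,0,1],[0,0,2,0,0,0,1],[0,0,2,0,0,0,1],[0,0,1,0,0,0,1],[0,0,1,0,0,0,1],[0,0,0,0,0,0,1],[0,-0.4,0,0,0,0,1],[0,-0.4,0,0,0,0,1],[0,-0.3,0,0,0,0,1],[0,-0.3,0,0,0,0,1],[0,0,0,0,0,0,1]])

```text
t: 6.75
eef_pos: [0.4939, -0.0794, 0.0581]
tool_rot: [0.0, -0.642, 0.767, -0.0]
contact_force: [-0.3, -0.1, 0.2]
gripper_width: -0.001
```

```bash
python3 - <<'E'
from h import *
p=shoot('wrist','w3'); o=bot.get_obs(); print(o['t'],o['eef_pos'],o['contact_force'])
E
```

```text
6.8 [ 0.4935181  -0.07936454  0.05798385] [-0.60369149  0.62270023  0.81352162]
```

View pics/w3.png

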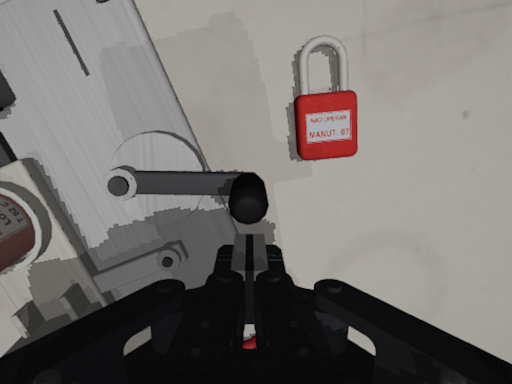

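step_arm(increments=[[0.1,-0.4,0,0,0,-3,1],[0.1,-0.4,0,0,0,-3,1],[0.1,-0.4,0,0,0,-3,1],[0.1,-0.4,0,0,0,-3,1],[0.1,-0.4,0,0,0,-3,1],[0.1,-0.4,0,0,0,-3,1],[0.1,-0.4,0,0,0,-3,1],[0.1,-0.4,0,0,0,-3,1],[0.1,-0.4,0,0,0,-3,1],[0.1,-0.4,0,0,0,-3,1]])

```text
t: 7.8
eef_pos: [0.5332, -0.087, 0.0578]
tool_rot: [0.0, 0.819, -0.574, -0.0]
contact_force: [0.6, -0.5, 0.4]
gripper_width: -0.003
```

```bash
cat > chk.py <<'E'
from h import *
import sys
p=shoot('wrist',sys.argv[1]); o=bot.get_obs(); v=v0
q=o['tool_rot']; tx=np.arctan2(2*q[1]*q[2],q[1]**2-q[2]**2)
pv=W(v,(.04,-.04,0))[:2]; x=np.array([np.cos(tx),np.sin(tx)]); y=np.array([np.sin(tx),-np.cos(tx)])
r=o['eef_pos'][:2]-pv
print('t',o['t'],'pos',o['eef_pos'].round(4),'yaw',np.degrees(tx).round(2),'tool angle a(deg)',np.degrees(v[2]-tx).round(2),'r in tool',(r@x).round(4),(r@y).round(4),'F',o['contact_force'].round(1))
# a of post if touching at tool offset 21 mm
f=F(v,np.append(o['eef_pos'][:2],0))-[.04,-.04,0]; R=np.hypot(*f[:2]); ph=np.arctan2(f[1],f[0]); 
pt=o['eef_pos'][:2]-y*.021; 
print('fixture rel pivot',f.round(4))
for n in (('postTop',.088),): 
    for d in bot.pinpoint(p,'cam_post')[:1]:
        X=F(v,at_z(p,d['point'],.065))-[.04,-.04,0]; print('pin post',d,X.round(4),'a=',np.degrees(np.arctan2(-X[1],X[0])))
E
python3 chk.py w4
```

```text
t 7.85 pos [ 0.5339 -0.0868  0.0579] yaw -69.91 tool angle a(deg) 81.93 r in tool 0.0748 0.021 F [ 0.6 -0.   0.2]
fixture rel pivot [-0.0103 -0.077   0.    ]
pin post {'point': [227.4, 257.3], 'score': 0.8} [-0.0287 -0.0675  0.065 ] a= 113.01296830532634
```

View pics/w4.png

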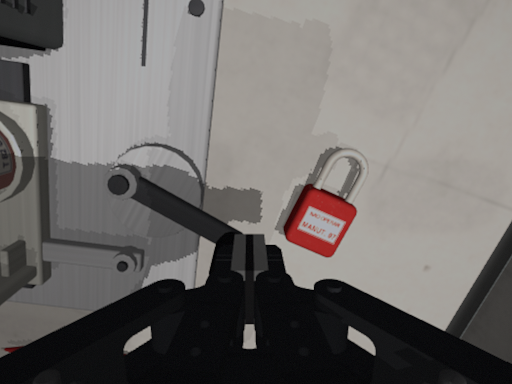

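```bash
python3 - <<'E'
from h import *
p=shoot('scene','s4');cv2.imwrite('pics/s4z.png',cv2.resize(p['pixels'][130:290,170:370,::-1],None,fx=3.5,fy=3.5,interpolation=2))
p=shoot('top','t4');cv2.imwrite('pics/t4z.png',cv2.resize(p['pixels'][110:290,180:400,::-1],None,fx=3.3,fy=3.3,interpolation=2))
E
```

```text
(no output)
```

View pics/s4z.png

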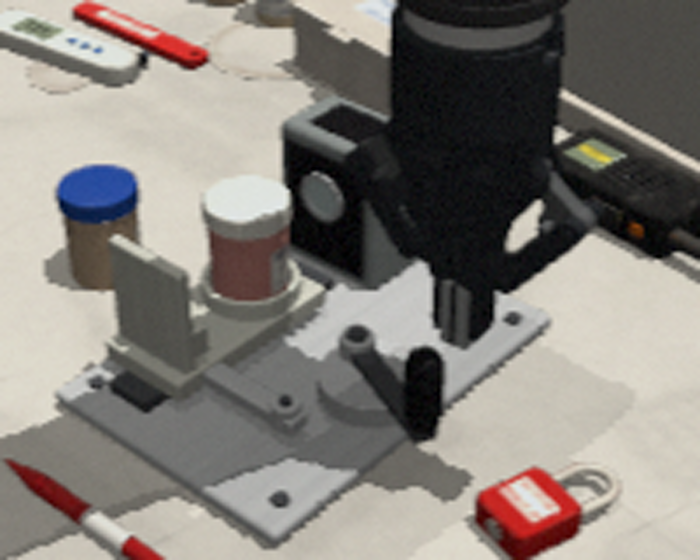

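View pics/t4z.png

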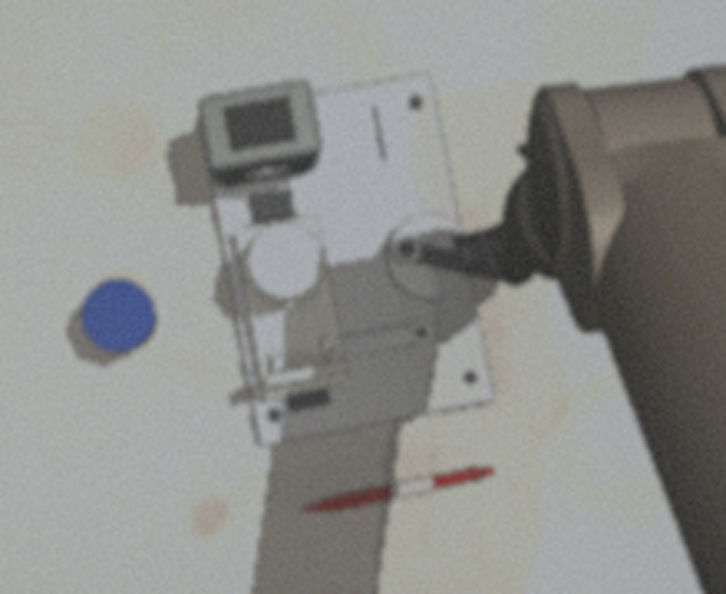

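```bash
python3 - <<'E'
from h import *
o=bot.get_obs(); e=o['eef_pos']; print(e, o['q'])
for n,off,f in (('scene',(170,130),3.5),('top',(180,110),3.3),('wrist',(0,0),1)):
    p=bot.read_camera(n)
    for nm,X in (('tcp',e),('tcp+4cm',e+[0,0,.04]),('post0top',[.5149,-.0832,.088]),('post0bot',[.5149,-.0832,.042])): print(n,nm,((proj(p,X)-off)*f).round(1))
    T=np.array(p['camera_from_world']); print(-T[:3,:3].T@T[:3,3])
E
```

```text
[ 0.53293861 -0.08692328  0.0577242 ] [ 0.31222405  0.45959244 -0.3322973   1.97868778  0.21684531  0.7374152
 -1.37571981]
scene tcp [457.8 389. ]
scene tcp+4cm [460.8 326.1]
scene post0top [426.9 351.6]
scene post0bot [424.6 422.8]
[ 0.13883722 -0.52288875  0.54874875]
top tcp [522.2 242.5]
top tcp+4cm [531.7 237.1]
top post0top [523.4 265.3]
top post0bot [512.9 270.4]
[0.42860159 0.08544822 1.16387249]
wrist tcp [248.8 225.1]
wrist tcp+4cm [248.7 257.4]
wrist post0top [229.  277.8]
wrist post0bot [233.3 239.8]
[ 0.59621821 -0.06435422  0.23301884]
```

```bash
python3 - <<'E'
from h import *
p=bot.read_camera('scene')
print((proj(p,[.4777,-.0867,.198])).round(1), proj(p,[.4777,-.0867,.238]).round(1))
a=cv2.imread('pics/s1.png')[90:210,220:330]; b=cv2.imread('pics/s4.png')[160:260,260:360]
cv2.imwrite('pics/z1.png',cv2.resize(a,None,fx=5,fy=5,interpolation=2)); cv2.imwrite('pics/z4.png',cv2.resize(b,None,fx=6,fy=6,interpolation=2))
E
```

```text
[276.4 184.2] [276.5 161.3]
```

View pics/z1.png

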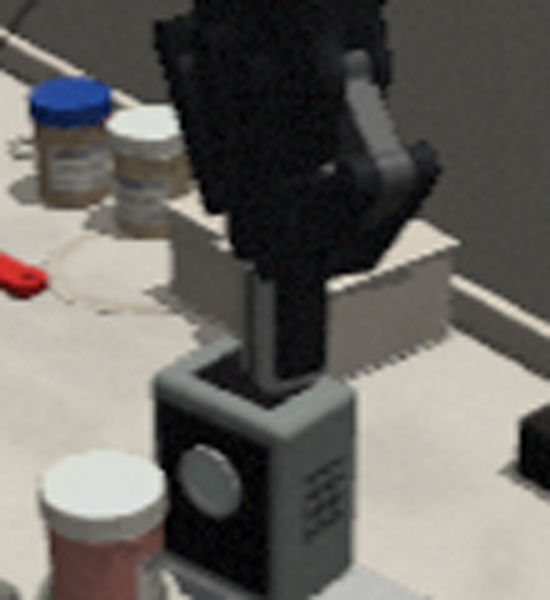

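View pics/z4.png

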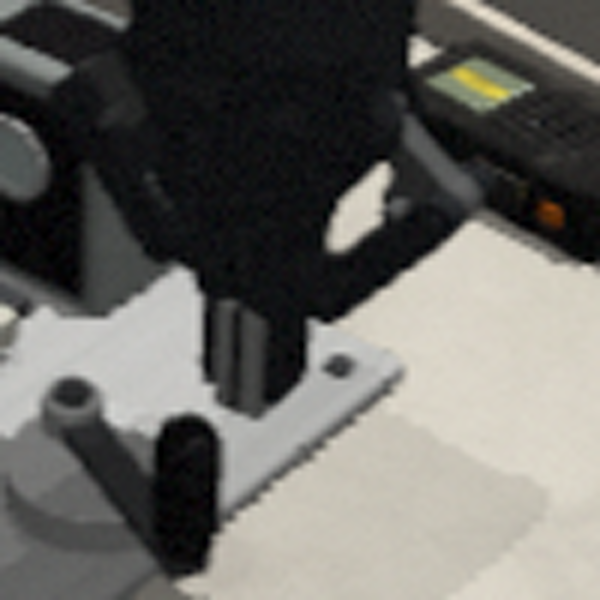

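step_arm(increments=[[0,0,-2,0,0,0,1],[-0.2,0.8,0,0,0,6,1],[-0.2,0.8,0,0,0,6,1],[-0.2,0.8,0,0,0,6,1],[-0.2,0.8,0,0,0,6,1],[-0.2,0.8,0,0,0,6,1],[0,1.0,0,0,0,0,1],[0,0.6,0,0,0,0,1],[0,0,0,0,0,0,1],[0,0,1,0,0,0,1],[0,0,1,0,0,0,1],[0,0,1,0,0,0,1],[0,0,1,0,0,0,1],[0,0,0.5,0,0,0,1],[0,0,0.5,0,0,0,1],[0,0,0,0,0,0,1],[0,0,0,0,0,0,1]])

```text
t: 9.9
eef_pos: [0.4771, -0.0796, 0.0279]
tool_rot: [0.0, -0.642, 0.767, -0.0]
contact_force: [-0.0, 0.3, 0.4]
gripper_width: 0.001
```

```bash
python3 chk.py w5; python3 - <<'E'
from h import *
p=shoot('scene','s5');cv2.imwrite('pics/s5z.png',cv2.resize(p['pixels'][170:270,220:340,::-1],None,fx=6,fy=6,interpolation=2))
e=bot.get_obs()['eef_pos']; print((proj(p,e)-[220,170])*6,(proj(p,e+[0,0,.03])-[220,170])*6)
E
```

```text
t 9.95 pos [ 0.4773 -0.0796  0.0281] yaw -100.17 tool angle a(deg) 112.19 r in tool 0.0781 0.0375 F [ 0.  -0.1  0.3]
fixture rel pivot [-0.0642 -0.0582  0.    ]
pin post {'point': [241.7, 176.5], 'score': 0.77} [-0.0296 -0.0696  0.065 ] a= 113.06030288115562
[319.39806354 565.32061516] [319.52992657 487.63234414]
```

View pics/s5z.png

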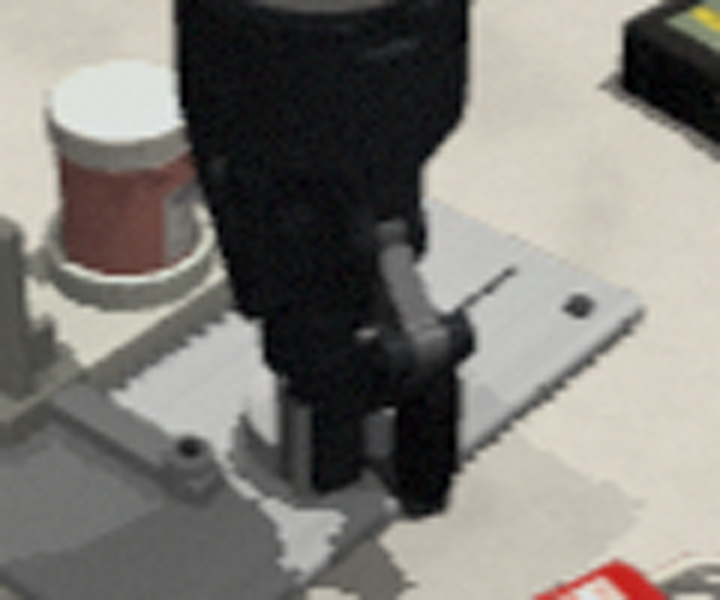

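View pics/w5.png

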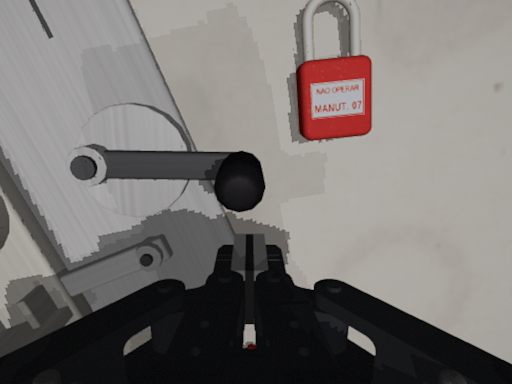

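step_arm(increments=[[-0.3,-0.4,0,0,0,0,1],[0,-0.4,0,0,0,0,1],[0,-0.4,0,0,0,0,1],[0,-0.4,0,0,0,0,1],[0.1,-0.4,0,0,0,-3,1],[0.1,-0.4,0,0,0,-3,1],[0.1,-0.4,0,0,0,-3,1],[0.1,-0.4,0,0,0,-3,1],[0.1,-0.4,0,0,0,-3,1]])

```text
t: 10.95
eef_pos: [0.5112, -0.0861, 0.0274]
tool_rot: [0.001, 0.737, -0.676, -0.001]
contact_force: [-4.1, 0.8, 2.4]
gripper_width: 0.004
```

```bash
python3 chk.py w6
```

```text
t 11.0 pos [ 0.5121 -0.0862  0.0275] yaw -84.93 tool angle a(deg) 96.95 r in tool 0.0751 0.0226 F [-2.6  0.2  1.1]
fixture rel pivot [-0.0315 -0.0718  0.    ]
pin post {'point': [247.8, 212.8], 'score': 0.59} [-0.012 -0.074  0.065] a= 99.24728147954443
```

View pics/w6.png

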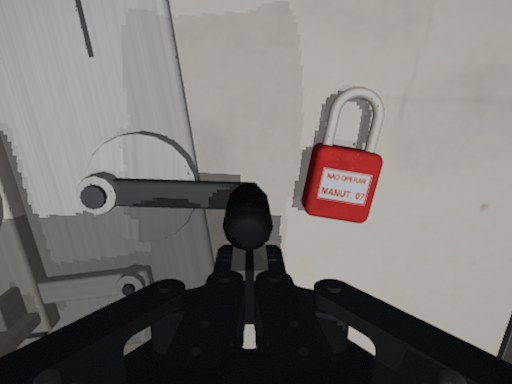

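step_arm(increments=[[0.13,-0.53,0,0,0,-4,1],[0.13,-0.53,0,0,0,-4,1],[0.13,-0.53,0,0,0,-4,1],[0.13,-0.53,0,0,0,-4,1],[0.13,-0.53,0,0,0,-4,1],[0.13,-0.53,0,0,0,-4,1],[0.13,-0.53,0,0,0,-4,1],[0.13,-0.53,0,0,0,-4,1],[0.13,-0.53,0,0,0,-4,1],[0.13,-0.53,0,0,0,-4,1]])

```text
t: 12.05
eef_pos: [0.5646, -0.079, 0.0274]
tool_rot: [0.001, 0.923, -0.384, -0.001]
contact_force: [-3.2, -2.2, 1.2]
gripper_width: -0.003
```

```bash
python3 chk.py w7
```

```text
t 12.1 pos [ 0.5655 -0.0784  0.0275] yaw -44.95 tool angle a(deg) 56.97 r in tool 0.0753 0.0223 F [-2.1 -2.4 -0.3]
fixture rel pivot [ 0.0223 -0.0753  0.    ]
pin post {'point': [247.6, 213.8], 'score': 0.78} [ 0.0375 -0.0643  0.065 ] a= 59.73612535154103
```

View pics/w7.png

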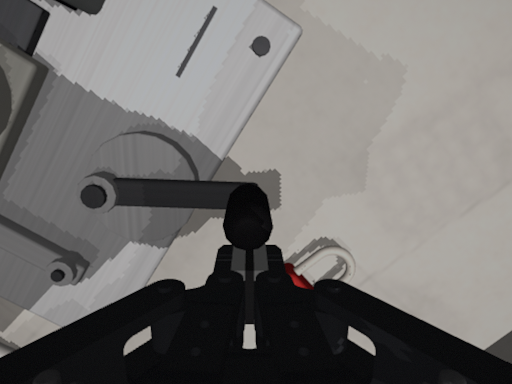

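step_arm(increments=[[0.13,-0.53,0,0,0,-4,1],[0.13,-0.53,0,0,0,-4,1],[0.13,-0.53,0,0,0,-4,1],[0.13,-0.53,0,0,0,-4,1],[0.13,-0.53,0,0,0,-4,1],[0.13,-0.53,0,0,0,-4,1],[0.13,-0.53,0,0,0,-4,1],[0.13,-0.53,0,0,0,-4,1],[0.13,-0.53,0,0,0,-4,1],[0.13,-0.53,0,0,0,-4,1],[0.13,-0.53,0,0,0,-4,1],[0,0,0,0,0,0,1]])

```text
t: 13.35
eef_pos: [0.6032, -0.0329, 0.0277]
tool_rot: [0.0, 1.0, -0.011, 0.001]
contact_force: [1.5, -2.9, -2.0]
gripper_width: 0.003
```

```bash
python3 chk.py w8
```

```text
t 13.4 pos [ 0.6031 -0.0328  0.0277] yaw -1.41 tool angle a(deg) 13.43 r in tool 0.0757 0.0216 F [ 2.4 -3.7 -1. ]
fixture rel pivot [ 0.0686 -0.0386  0.    ]
pin post {'point': [249.4, 212.0], 'score': 0.61} [ 0.0729 -0.0182  0.065 ] a= 13.994111908383074
```

View pics/w8.png

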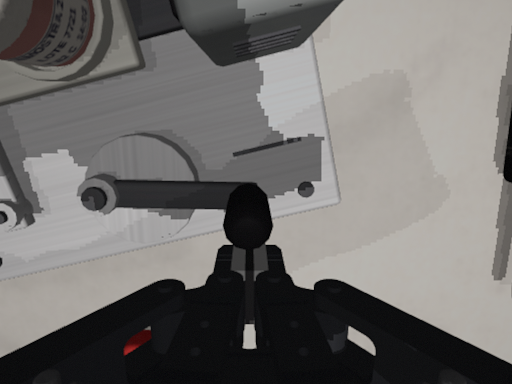

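step_arm(increments=[[0.1,-0.4,0,0,0,-3,1],[0.1,-0.4,0,0,0,-3,1],[0.1,-0.4,0,0,0,-3,1],[0.07,-0.26,0,0,0,-2,1],[0,0,0,0,0,0,1],[0,0,0,0,0,0,1]])

```text
t: 14.05
eef_pos: [0.6059, -0.0176, 0.028]
tool_rot: [0.0, 0.996, 0.084, 0.001]
contact_force: [2.7, -3.3, -2.3]
gripper_width: 0.0
```

```bash
python3 chk.py w9; python3 -c "
import cv2
a=cv2.imread('pics/w9.png');cv2.imwrite('pics/w9z.png',cv2.resize(a[60:280,20:370],None,fx=2.28,fy=2.28,interpolation=2))"
```

```text
t 14.1 pos [ 0.6058 -0.0176  0.028 ] yaw 9.69 tool angle a(deg) 2.33 r in tool 0.0754 0.0213 F [ 3.1 -3.  -1.4]
fixture rel pivot [ 0.0744 -0.0243  0.    ]
pin post {'point': [246.2, 211.1], 'score': 0.74} [ 0.0733 -0.0029  0.065 ] a= 2.281747652926011
```

View pics/w9z.png

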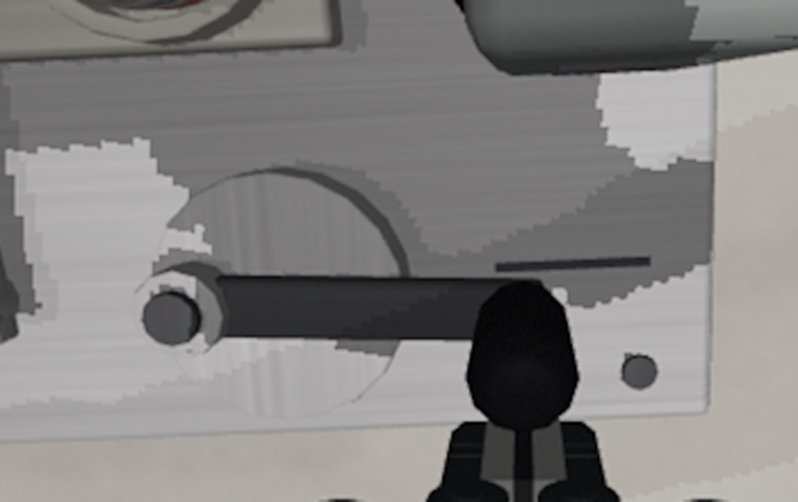

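```bash
cat > ang.py <<'E'
from h import *
def ang(p,a,b,z,off,f):
    A,B=[at_z(p,(off[0]+q[0]/f,off[1]+q[1]/f),z) for q in (a,b)]; d=B-A; return np.degrees(np.arctan2(d[1],d[0])).round(2), F(v0,A).round(4),F(v0,B).round(4)
E
python3 - <<'E'
from ang import *
p=bot.read_camera('wrist'); k=((20,60),2.28)
print('lever top',ang(p,(225,275),(500,279),.042,*k))
print('lever bot',ang(p,(225,338),(470,340),.042,*k))
print('line',ang(p,(497,268),(650,261),.012,*k))
print('plate',ang(p,(0,440),(705,410),.012,*k))
print('pivot',ang(p,(171,318),(171,318),.045,*k))
E
```

```text
lever top (np.float64(8.87), array([ 0.05  , -0.0321,  0.042 ]), array([ 0.1099, -0.0354,  0.042 ]))
lever bot (np.float64(9.24), array([ 0.0479, -0.0465,  0.042 ]), array([ 0.1025, -0.0491,  0.042 ]))
line (np.float64(12.41), array([ 0.1081, -0.0397,  0.012 ]), array([ 0.1475, -0.0394,  0.012 ]))
plate (np.float64(12.37), array([-0.0309, -0.0826,  0.012 ]), array([ 0.1627, -0.0814,  0.012 ]))
pivot (np.float64(0.0), array([ 0.0382, -0.0405,  0.045 ]), array([ 0.0382, -0.0405,  0.045 ]))
```

step_arm(increments=[[0.06,-0.22,0,0,0,-1.6,1],[0.06,-0.22,0,0,0,-1.6,1],[0,0,0,0,0,0,1],[0,0,0,0,0,0,1]])

```text
t: 14.6
eef_pos: [0.6061, -0.0127, 0.028]
tool_rot: [-0.0, 0.994, 0.113, 0.0]
contact_force: [3.5, -2.4, -0.5]
gripper_width: 0.002
```

```bash
python3 chk.py w10; python3 -c "
import cv2
a=cv2.imread('pics/w10.png');cv2.imwrite('pics/w10z.png',cv2.resize(a[60:280,20:370],None,fx=2.28,fy=2.28,interpolation=2))"
```

```text
t 14.65 pos [ 0.6061 -0.0127  0.028 ] yaw 12.97 tool angle a(deg) -0.95 r in tool 0.0754 0.0208 F [ 3.8 -2.5 -1.4]
fixture rel pivot [ 0.0757 -0.0195  0.    ]
pin post {'point': [249.8, 210.6], 'score': 0.58} [0.0748 0.0021 0.065 ] a= -1.5971167611639128
```

View pics/w10z.png

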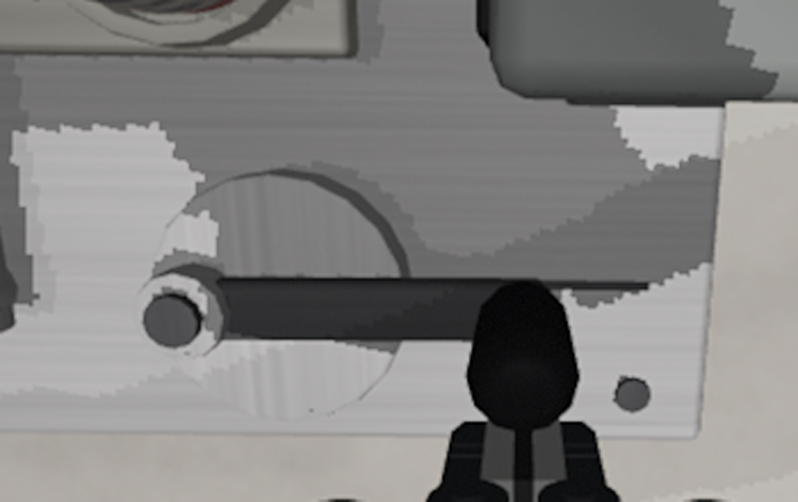

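step_arm(increments=[[0,0.5,0,0,0,0,1],[0,1,0,0,0,0,1],[0,1.5,0,0,0,0,1],[0,0,-2,0,0,0,1],[0,0,-3,0,0,0,1],[0,0,-3,0,0,0,1],[0,0,-2,0,0,0,1],[0,0,0,0,0,-8,1],[0,0,0,0,0,-8,1],[0,0,0,0,0,-8,1],[0,0,0,0,0,-8,1],[0,0,0,0,0,-8,1],[0,0,0,0,0,-8,1],[0,0,0,0,0,-8,1],[0,0,0,0,0,-8,1],[0,0,0,0,0,-8,1],[0,0,0,0,0,-8,1],[0,0,0,0,0,-8,1],[0,0,0,0,0,0,1]])

```text
t: 16.6
eef_pos: [0.6122, -0.0433, 0.1273]
tool_rot: [-0.001, 0.636, 0.772, -0.0]
contact_force: [0.2, -0.5, -0.4]
gripper_width: -0.003
```

```bash
cat > tab.py <<'E'
from h import *
o=bot.get_obs(); q=o['tool_rot']
from scipy.spatial.transform import Rotation as Ro
R=Ro.from_quat([q[1],q[2],q[3],q[0]]).as_matrix(); v=v0
print('t',o['t'],'pos',o['eef_pos'].round(4),'F',o['contact_force'].round(1),'q',o['q'].round(2))
print('tool x yaw',np.degrees(np.arctan2(R[1,0],R[0,0])).round(2),'want',np.degrees(v[2]).round(2)+90,'zaxis in fixture',[ (R[:,2]@np.array(w)).round(3) for w in ((np.cos(v[2]),np.sin(v[2]),0),(-np.sin(v[2]),np.cos(v[2]),0),(0,0,1))])
tip=o['eef_pos']-.03*R[:,2]; print('tip fixture',F(v,tip).round(4))
for n,X in dict(hover=(-.065,.045,.15),contact=(-.045,.045,.065)).items():
    print(n,'delta tool cm',(R.T@(W(v,X)-tip)*100).round(2),'world',W(v,X).round(3))
E
python3 tab.py; python3 - <<'E'
from h import *
p=shoot('wrist','w11');p=shoot('top','t11');cv2.imwrite('pics/t11z.png',cv2.resize(p['pixels'][110:290,180:400,::-1],None,fx=3.6,fy=3.3,interpolation=2))
E
```

```text
t 16.6 pos [ 0.6122 -0.0433  0.1273] F [ 0.2 -0.5 -0.4] q [ 0.71  0.7  -1.08  1.72  0.67  1.14  1.19]
tool x yaw 101.0 want 102.02 zaxis in fixture [np.float64(-0.001), np.float64(0.001), np.float64(-1.0)]
tip fixture [ 0.1153 -0.0908  0.1573]
hover delta tool cm [ 13.25 -18.27   0.76] world [0.408 0.052 0.15 ]
contact delta tool cm [ 13.28 -16.26   9.26] world [0.427 0.056 0.065]
```

View pics/w11.png

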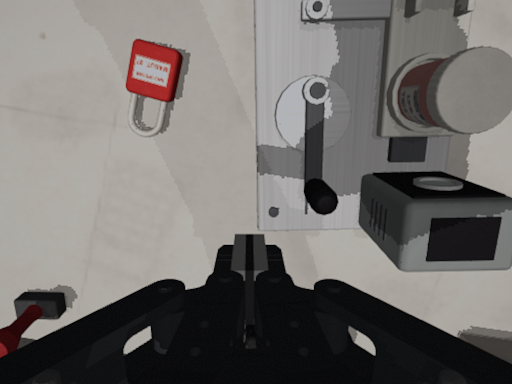

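View pics/t11z.png

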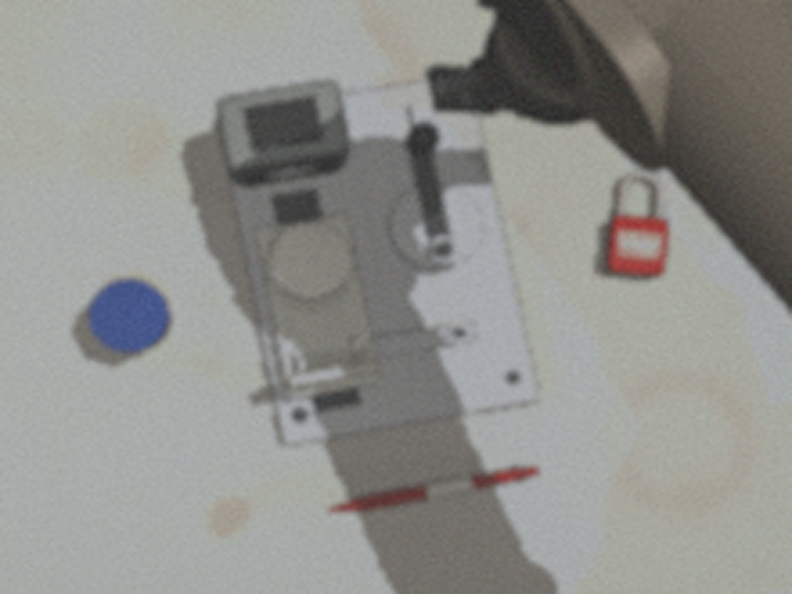

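step_arm(increments=[[1.1,-1.5,0,0,0,0,1],[1.1,-1.5,0,0,0,0,1],[1.1,-1.5,0,0,0,-1,1],[1.1,-1.5,0,0,0,0,1],[1.1,-1.5,0,0,0,0,1],[1.1,-1.5,0,0,0,0,1],[1.1,-1.5,0,0,0,0,1],[1.1,-1.5,0,0,0,0,1],[1.1,-1.5,0,0,0,0,1],[1.1,-1.5,0,0,0,0,1],[1.1,-1.5,0,0,0,0,1],[1.1,-1.5,0,0,0,0,1],[0,0,0,0,0,0,1]])

```text
t: 18.0
eef_pos: [0.4074, 0.0508, 0.1277]
tool_rot: [0.0, 0.629, 0.777, -0.001]
contact_force: [0.6, 0.0, -0.3]
gripper_width: 0.003
```

```bash
python3 tab.py; python3 - <<'E'
from h import *
p=shoot('wrist','w12');p=shoot('scene','s12');cv2.imwrite('pics/s12z.png',cv2.resize(p['pixels'][100:290,150:370,::-1],None,fx=3.3,fy=3.1,interpolation=2))
E
```

```text
t 18.0 pos [0.4074 0.0508 0.1277] F [ 0.6  0.  -0.3] q [ 0.85  0.41 -1.31  2.17  0.5   0.93  1.02]
tool x yaw 101.98 want 102.02 zaxis in fixture [np.float64(-0.001), np.float64(-0.002), np.float64(-1.0)]
tip fixture [-0.0654  0.044   0.1577]
hover delta tool cm [0.1  0.04 0.77] world [0.408 0.052 0.15 ]
contact delta tool cm [0.12 2.05 9.27] world [0.427 0.056 0.065]
```

View pics/w12.png

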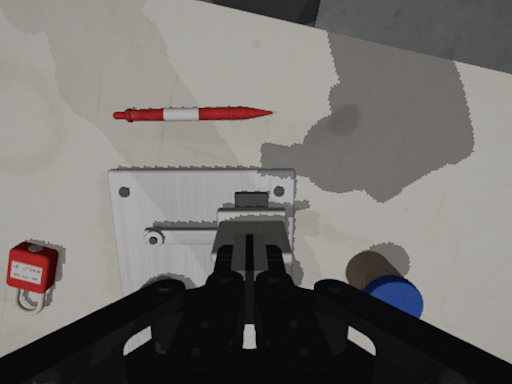

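View pics/s12z.png

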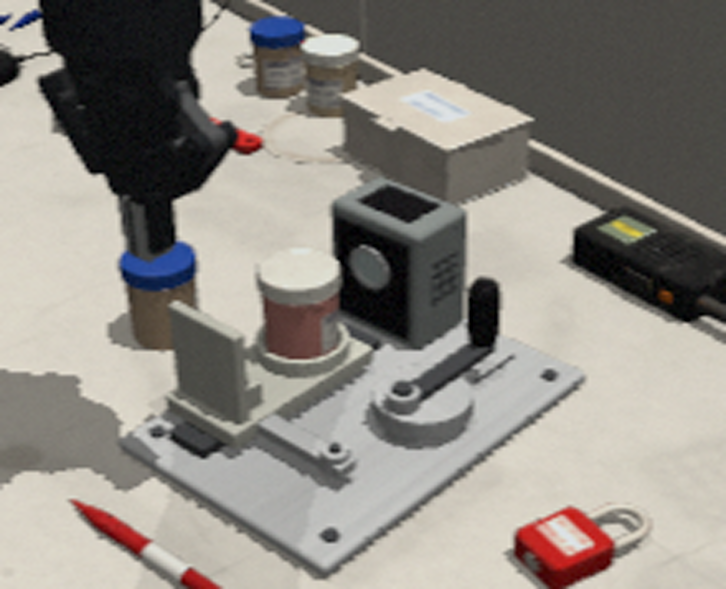

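step_arm(increments=[[0,0,1,0,0,0,1],[0,0,1,0,0,0,1],[0,0,1,0,0,0,1]])

```text
t: 18.4
eef_pos: [0.4094, 0.0503, 0.0966]
tool_rot: [-0.0, 0.63, 0.777, -0.0]
contact_force: [-0.2, 0.0, -0.6]
gripper_width: 0.002
```

```bash
python3 tab.py; python3 - <<'E'
from ang import *
p=shoot('wrist','w13')
q=shoot('scene','s13');
# tab rear top edge corners in scene (zoom from s12z) 
zs=lambda u,v:(150+u/3.3,100+v/3.1)
for n,uv in dict(topL=(170,303),topR=(240,347)).items(): print(n,F(v0,at_z(q,zs(*uv),.099)).round(4))
print('post top',(X:=F(v0,at_z(q,zs(485,285),.088))).round(4), np.degrees(np.arctan2(-X[1]-.04,X[0]-.04)))
E
```

```text
t 18.4 pos [0.4094 0.0503 0.0966] F [-0.2  0.  -0.6] q [ 0.77  0.46 -1.24  2.19  0.58  0.88  0.96]
tool x yaw 101.96 want 102.02 zaxis in fixture [np.float64(-0.001), np.float64(0.001), np.float64(-1.0)]
tip fixture [-0.0635  0.0431  0.1266]
hover delta tool cm [ 0.2  -0.15 -2.34] world [0.408 0.052 0.15 ]
contact delta tool cm [0.19 1.85 6.16] world [0.427 0.056 0.065]
topL [-0.034   0.0712  0.099 ]
topR [-0.0391  0.0081  0.099 ]
post top [ 0.1119 -0.042   0.088 ] 1.6013380319981676
```

View pics/w13.png

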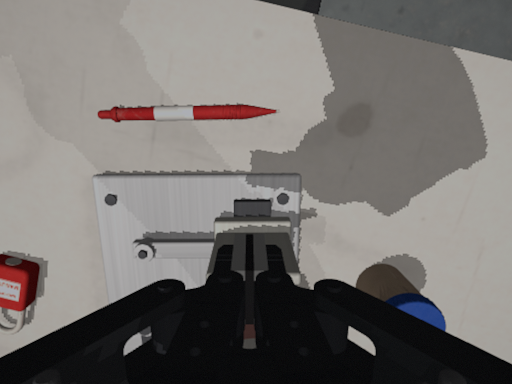

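step_arm(increments=[[0.2,0,1,0,0,0,1],[0,0,1,0,0,0,1],[0,0,1,0,0,0,1],[0,0,1,0,0,0,1],[0,0,1,0,0,0,1],[0,0,1,0,0,0,1],[0,0,0,0,0,0,1]])

```text
t: 19.2
eef_pos: [0.408, 0.0524, 0.0366]
tool_rot: [-0.001, 0.629, 0.777, -0.001]
contact_force: [-0.2, 0.3, -0.1]
gripper_width: 0.002
```

```bash
python3 tab.py; python3 - <<'E'
from h import *
p=shoot('wrist','w14');p=shoot('scene','s14');cv2.imwrite('pics/s14z.png',cv2.resize(p['pixels'][100:290,150:370,::-1],None,fx=3.3,fy=3.1,interpolation=2))
E
```

```text
t 19.2 pos [0.408  0.0524 0.0366] F [-0.2  0.3 -0.1] q [ 0.64  0.55 -1.1   2.24  0.72  0.78  0.82]
tool x yaw 102.05 want 102.02 zaxis in fixture [np.float64(-0.002), np.float64(0.0), np.float64(-1.0)]
tip fixture [-0.0644  0.0454  0.0666]
hover delta tool cm [-0.03 -0.08 -8.34] world [0.408 0.052 0.15 ]
contact delta tool cm [-0.04  1.94  0.15] world [0.427 0.056 0.065]
```

View pics/s14z.png

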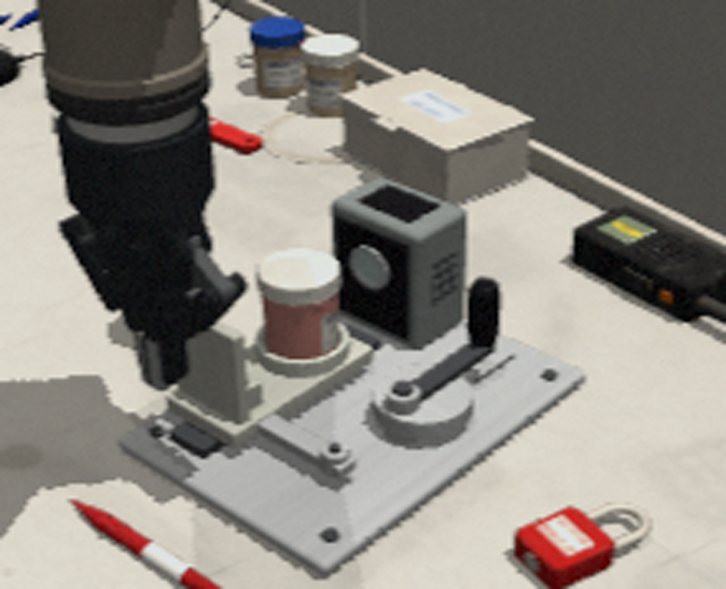

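step_arm(increments=[[0,0.4,0,0,0,0,1],[0,0.4,0,0,0,0,1],[0,0.4,0,0,0,0,1],[0,0.3,0,0,0,0,1],[0,0.3,0,0,0,0,1],[0,0.3,0,0,0,0,1],[0,0.3,0,0,0,0,1],[0,0.3,0,0,0,0,1]])

```text
t: 20.1
eef_pos: [0.4349, 0.058, 0.0376]
tool_rot: [-0.0, 0.629, 0.777, -0.001]
contact_force: [-3.3, -0.6, 1.2]
gripper_width: 0.002
```

```bash
python3 tab.py; python3 - <<'E'
from h import *
p=shoot('scene','s15');cv2.imwrite('pics/s15z.png',cv2.resize(p['pixels'][100:290,150:370,::-1],None,fx=3.3,fy=3.1,interpolation=2))
E
```

```text
t 20.1 pos [0.4349 0.058  0.0376] F [-3.3 -0.6  1.2] q [ 0.61  0.58 -1.08  2.18  0.73  0.81  0.83]
tool x yaw 102.04 want 102.02 zaxis in fixture [np.float64(-0.001), np.float64(-0.0), np.float64(-1.0)]
tip fixture [-0.037   0.0453  0.0676]
hover delta tool cm [-0.03 -2.81 -8.24] world [0.408 0.052 0.15 ]
contact delta tool cm [-0.03 -0.8   0.26] world [0.427 0.056 0.065]
```

View pics/s15z.png

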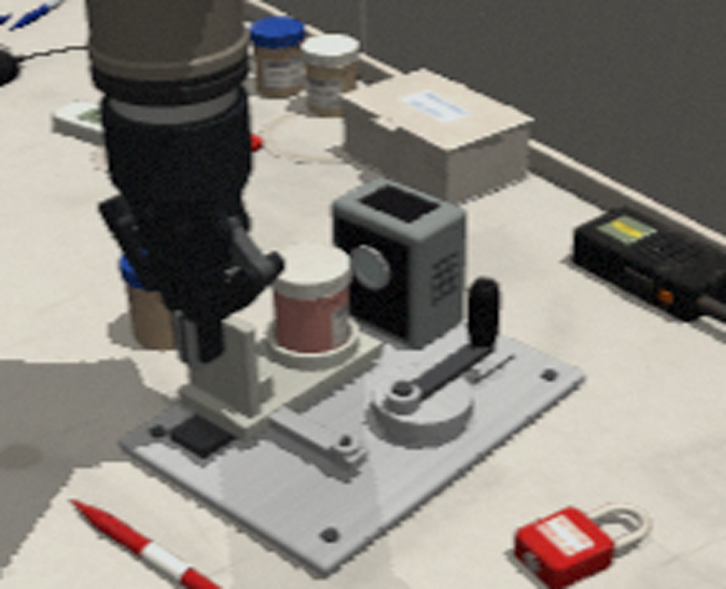

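step_arm(increments=[[0,0.3,0,0,0,0,1],[0,0.3,0,0,0,0,1],[0,0.3,0,0,0,0,1],[0,0.3,0,0,0,0,1],[0,0.3,0,0,0,0,1],[0,0.3,0,0,0,0,1],[0,0.3,0,0,0,0,1]])

```text
t: 20.85
eef_pos: [0.4559, 0.0626, 0.0376]
tool_rot: [-0.0, 0.629, 0.777, -0.0]
contact_force: [-4.4, -0.2, -2.2]
gripper_width: -0.002
```

step_arm(increments=[[0,0.1,0,0,0,0,1],[0,0.1,0,0,0,0,1],[0,0.1,0,0,0,0,1]])

```text
t: 21.15
eef_pos: [0.4589, 0.0631, 0.0378]
tool_rot: [0.0, 0.629, 0.777, -0.0]
contact_force: [-3.1, 0.5, -1.5]
gripper_width: 0.001
```

```bash
python3 tab.py; python3 - <<'E'
from h import *
p=shoot('scene','s16');cv2.imwrite('pics/s16z.png',cv2.resize(p['pixels'][100:290,150:370,::-1],None,fx=3.3,fy=3.1,interpolation=2))
E
```

```text
t 21.15 pos [0.4589 0.0631 0.0378] F [-3.1  0.5 -1.5] q [ 0.58  0.61 -1.06  2.13  0.74  0.84  0.84]
tool x yaw 102.02 want 102.02 zaxis in fixture [np.float64(-0.0), np.float64(-0.0), np.float64(-1.0)]
tip fixture [-0.0125  0.0453  0.0678]
hover delta tool cm [-0.03 -5.25 -8.22] world [0.408 0.052 0.15 ]
contact delta tool cm [-0.03 -3.25  0.28] world [0.427 0.056 0.065]
```

View pics/s16z.png

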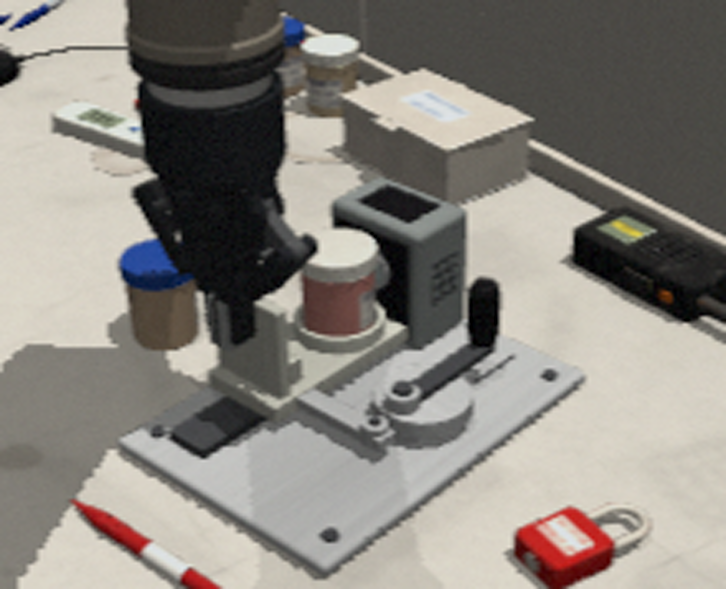

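Almost home; continue in 1 mm steps until the force rises.

step_arm(increments=[[0,0.1,0,0,0,0,1],[0,0.1,0,0,0,0,1],[0,0,0,0,0,0,1]])

```text
t: 21.5
eef_pos: [0.4611, 0.0636, 0.0379]
tool_rot: [0.0, 0.629, 0.777, 0.0]
contact_force: [-2.6, -0.0, -2.1]
gripper_width: -0.001
```

step_arm(increments=[[0,0.1,0,0,0,0,1],[0,0,0,0,0,0,1]])

```text
t: 21.7
eef_pos: [0.4613, 0.0636, 0.0378]
tool_rot: [-0.0, 0.629, 0.777, -0.001]
contact_force: [-5.1, -1.3, 1.9]
gripper_width: -0.0
```

step_arm(increments=[[0,0.1,0,0,0,0,1],[0,0,0,0,0,0,1]])

```text
t: 21.9
eef_pos: [0.4612, 0.0635, 0.0378]
tool_rot: [-0.0, 0.629, 0.777, -0.001]
contact_force: [-8.5, -0.9, 5.1]
gripper_width: -0.006
```

step_arm(increments=[[0,0.1,0,0,0,0,1],[0,0,0,0,0,0,1],[0,0,0,0,0,0,1]])

```text
t: 22.2
eef_pos: [0.4612, 0.0635, 0.0376]
tool_rot: [-0.001, 0.629, 0.777, -0.002]
contact_force: [-11.2, -2.3, 8.7]
gripper_width: -0.001
```

```bash
python3 tab.py; python3 - <<'E'
from h import *
p=shoot('scene','s17');cv2.imwrite('pics/s17z.png',cv2.resize(p['pixels'][180:270,210:330,::-1],None,fx=6.5,fy=6.5,interpolation=2))
p=shoot('top','t17');cv2.imwrite('pics/t17z.png',cv2.resize(p['pixels'][120:250,230:350,::-1],None,fx=4.6,fy=4.6,interpolation=2))
E
```

```text
t 22.2 pos [0.4612 0.0635 0.0376] F [-11.2  -2.3   8.7] q [ 0.57  0.62 -1.06  2.12  0.74  0.84  0.84]
tool x yaw 102.05 want 102.02 zaxis in fixture [np.float64(-0.004), np.float64(-0.002), np.float64(-1.0)]
tip fixture [-0.01    0.0452  0.0676]
hover delta tool cm [-0.03 -5.54 -8.21] world [0.408 0.052 0.15 ]
contact delta tool cm [-0.02 -3.5   0.28] world [0.427 0.056 0.065]
```

View pics/s17z.png

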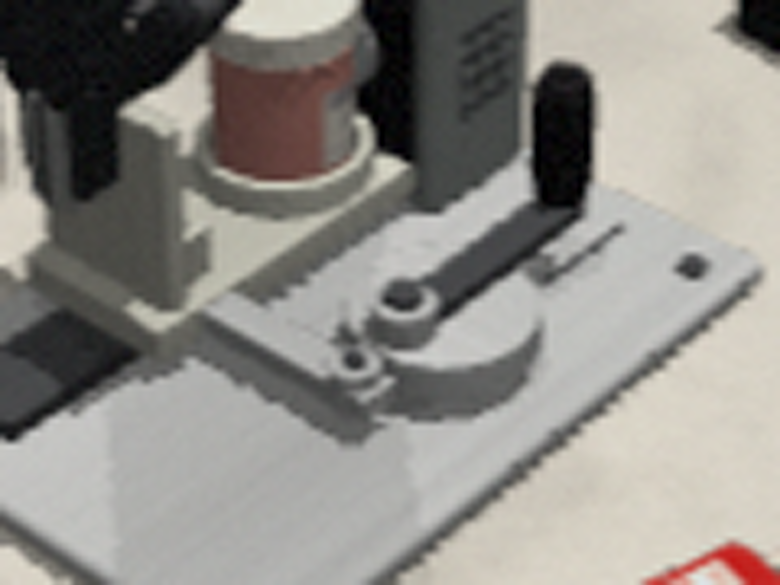

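View pics/t17z.png

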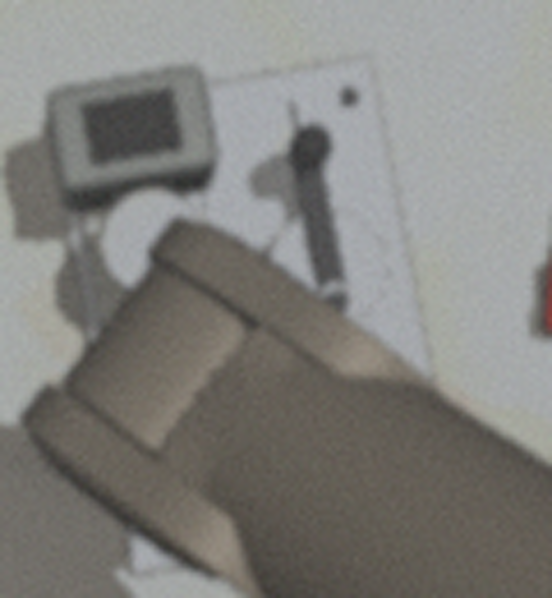

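step_arm(increments=[[0,-0.3,0,0,0,0,1],[0,-0.6,0,0,0,0,1],[0,-1,0,0,0,0,1],[0,-1,0,0,0,0,1],[0,0,-2,0,0,0,1],[0,0,-3,0,0,0,1],[0,0,-3,0,0,0,1],[0,0,0,0,0,0,1]])

```text
t: 23.1
eef_pos: [0.4373, 0.0588, 0.1207]
tool_rot: [0.002, 0.629, 0.777, 0.002]
contact_force: [-0.3, -0.4, -0.6]
gripper_width: 0.003
```

```bash
python3 tab.py; python3 - <<'E'
from h import *
p=shoot('scene','s18');cv2.imwrite('pics/s18z.png',cv2.resize(p['pixels'][150:270,190:330,::-1],None,fx=5,fy=5,interpolation=2))
for q,z in dict(push_tab=.07,nest=.033,pot_mid=.066).items():
    for d in bot.pinpoint(p,q)[:1]: print(q,d['score'],F(v0,at_z(p,d['point'],z)).round(4))
E
```

```text
t 23.1 pos [0.4373 0.0588 0.1207] F [-0.3 -0.4 -0.6] q [ 0.76  0.46 -1.24  2.12  0.55  0.94  0.98]
tool x yaw 102.0 want 102.02 zaxis in fixture [np.float64(0.006), np.float64(-0.001), np.float64(-1.0)]
tip fixture [-0.0347  0.0456  0.1507]
hover delta tool cm [-0.06 -3.03  0.06] world [0.408 0.052 0.15 ]
contact delta tool cm [-0.05 -1.08  8.57] world [0.427 0.056 0.065]
push_tab 0.7 [0.003 0.049 0.07 ]
nest 0.86 [0.0722 0.0467 0.033 ]
pot_mid 0.9 [0.0802 0.0431 0.066 ]
```

View pics/s18z.png

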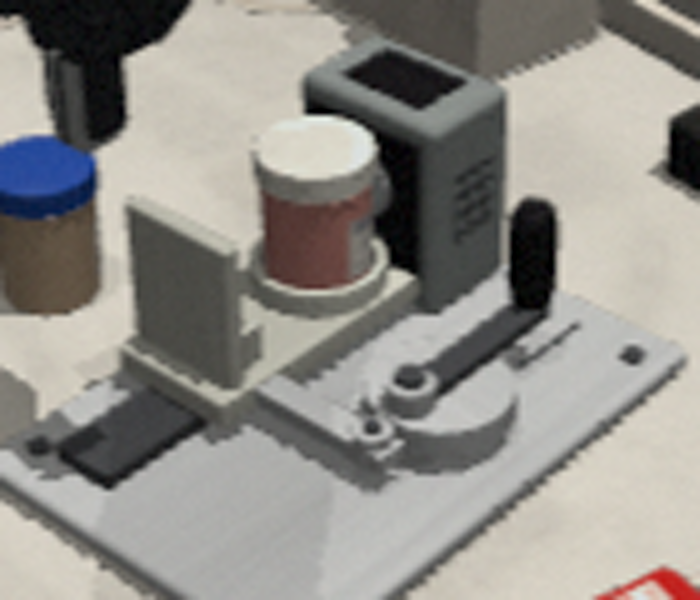

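```bash
python3 - <<'E'
from ang import *
a=cv2.imread('pics/s12.png').astype(int); b=cv2.imread('pics/s18.png').astype(int)
x0,x1,y0,y1=270,305,180,220
print('post region diff before/after carriage push',np.abs(a-b)[y0:y1,288:303].mean().round(2))
p=bot.read_camera('top'); 
cv2.imwrite('pics/t18z.png',cv2.resize(p['pixels'][120:230,280:350,::-1],None,fx=5.4,fy=5.4,interpolation=2))
q=bot.read_camera('scene'); k=((190,150),5)
print('lever far edge',ang(q,(432,376),(515,313),.042,*k)); print('lever near edge',ang(q,(437,397),(549,317),.042,*k)); print('line',ang(q,(540,350),(579,325),.012,*k))
E
```

```text
post region diff before/after carriage push 2.67
lever far edge (np.float64(13.65), array([ 0.0507, -0.0419,  0.042 ]), array([ 0.1036, -0.0404,  0.042 ]))
lever near edge (np.float64(11.55), array([ 0.0421, -0.0516,  0.042 ]), array([ 0.1103, -0.0522,  0.042 ]))
line (np.float64(8.19), array([ 0.1227, -0.0393,  0.012 ]), array([ 0.1471, -0.0409,  0.012 ]))
```

View pics/t18z.png

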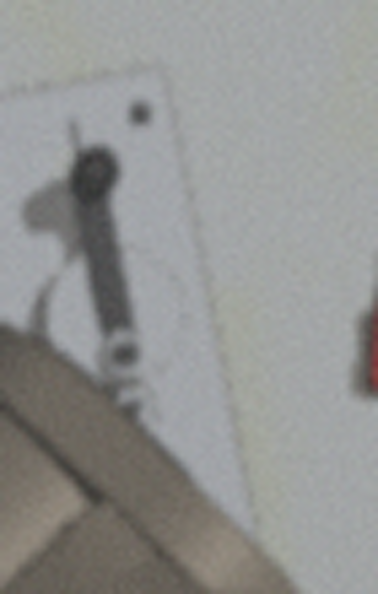

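```bash
python3 -c "
from station import bot
print(bot.hand_in()); print(bot.get_obs()['t'])"
```

```text
the job is handed in; nothing more can be done
None
the job is handed in; nothing more can be done
```

I turned the cam's lever round to the index line by its post. Then I pushed the carriage by its tab until it hit a firm stop, backed off and raised the hand clear, and handed in at about 23 s.

**Last checks**
- **Carriage:** the tab's rear face came out at about x = +3 mm in the fixture's frame, against about −34 mm at the start. That is the full 36 mm travel within measuring error. Contact force rose to about 11 N along the push with no further movement, which fits the hard stop.
- **Cam:** the lever came out at 12.6° (mean of its two edges) in the scene camera, against 12.0–12.4° for the fixture's own direction. The post did not visibly move during the carriage push.
- **Pot:** it still stands in its nest. I saw no contact with the pot and no sign that the spare pot, padlock or pen had moved.

**What disagreed or went wrong**
- **Fingertip height:** the fingertips really sat about 30 mm above the reported TCP. The first pass at the post went over it without touching. I found this in the scene camera, lowered the hand by that amount and repeated the push.
- **Index line:** one short scene-camera reading of the line gave 8°, which I put down to its few pixels. The closer wrist view gave 12.4°.
- **Nest position:** the network put the nest at x = 72 mm but the pot at 80 mm. The tab and pot readings agree with each other, so I went by those.

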